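# Set the throttle of a reject gate and test-fire it

## Robot

A 6-joint arm with a two-finger parallel gripper is mounted at the origin on the work surface. World frame = base frame: x ahead of the robot, y to its left, z up, the work surface at z = 0. Lengths are in m, angles in rad, forces in N, time in s.
With the tool pointing down it reaches from about 0.3 to 0.875 m from the base axis. Payload 6.4 kg.
Tool frame: the origin (TCP) lies midway between the tips of the shut fingers; the grasp point (between the pads) lies 19 mm behind it (ctrl.hold_point_z is the distance from the TCP to the grasp point, in m); z points along the fingers, y is the line along which they close (so a half turn about z gives the same grasp; the last joint's range is limited). The gripper opens to 85 mm and grips with 20 to 120 N. Pads are 22 mm wide; open, the fingers measure 114 mm over their backs; the gripper's body (76 mm by 85 mm) begins 54 mm behind the grasp point. The pads swing forward as they close: fully open they stand 13 mm farther back than shut.
Start: joints at [-1.458, 0.181, 1.607, -0, 1.354, -0.206], TCP at [0.18, -0.546, 0.197] pointing down, gripper open.
Joint ranges: [-2.99, 2.99], [-0.89, 2.07], [0.3, 2.58], [-1.14, 4.28], [0, 2.63], [-3.12, 3.12]. Speed limits (rad/s): [2.57, 2.57, 3.01, 3.14, 3.14, 3.14].

## Interface

Orientations are given as a unit quaternion [w, x, y, z].
In Python, from bench import ctrl gives the robot as it stands.
- The arm moves only by the tool carry_out, never from a script. Its argument "plan" is text: rows parted by semicolons, each of 6 numbers parted by spaces: the shift along the tool's x, y, z as a fraction of full scale, then the turn, a rotation vector about the tool's x, y, z as a fraction of full scale. A call has exactly 8 rows; each row shifts and turns the commanded pose from where the row before left it, along the tool's axes as they then stand; what a row does not reach is not made up. Full scale, the value 1, is 40 mm for a shift and 0.1 rad for a turn. A row lasts 1/12 s, in which the tool goes at most 41.7 mm and 7.16 degrees, less where a joint would pass 70% of its speed; a pose out of reach is approached as far as the arm can. A call with a number of a shift or a turn outside -1 to 1 is refused whole. A call with a gripper value outside its range is refused whole. "claw" is the gripper's target within -1 to 1 (shut at 1, half-way at 0, fully open at -1), set as the call begins (left out, the last holds). The fingers move at their own pace and stop on an object; the grip force is fixed at half the most. Time passes only in rows, so rows that do not move let the fingers close, or fill a call up. It gives the time, the measured TCP pose, the force, the opening and the grip force at its end, in the units of the state.
- ctrl.get_obs(): the state, without advancing time (a new reading comes with each control period).
- ctrl.camera(name): name is "side" or "top" or "wrist"; returns a dict with "pixels" (384x512x3 uint8, red, green, blue), "mtx" (3x3 intrinsics, pixels), "R" (3x3) and "t" (3): a world point X has camera coordinates R X + t. Camera axes: x right, y down, z forward; pixel columns grow to the right and rows downward; lengths in m; the calibration is good to about 2 mm. A picture is of the moment at which its call begins. There is no depth.
- ctrl.hand_in(): hands the job in; it is judged then, once.
The state is a dict: "time_s": time; "q": joint angles; "dq": joint speeds; "joint_efforts": joint torques, N m; "eef_pos": TCP position; "eef_rot": TCP orientation; "wrist_force": force on the tool from outside, world axes, zero at the start; "torque": the same for the moment, N m; "opening": opening from 0.0 (shut) to 1.0 (fully open); "grasp_force": force on a finger pad.
Only numpy, scipy, OpenCV 4.12 (cv2) and the standard library are available. Lean on these libraries where they do the work, as an engineer would, in place of code of your own. Each camera call takes 0.05 s, during which the arm holds its last target. There are 200 camera calls.

## Task

Get the ball sorter's reject gate ready: turn the throttle valve open by its bar handle until the pointer stands at the raised set mark on the scale ring, and let go. Then swing the gate's sprung arm back by its post until the sear catches and holds it, let go, and trip it with the trigger paddle so that the arm snaps home. Do not disturb the other things on the table.

Things in the scene. Friction and masses are not known exactly. Their poses are not given: they have to be found in the camera images.
- valve: Throttle valve, fixed to the table: aluminium block 105 x 105 x 36 mm with two brass fittings on its +x side, a round white scale (106 mm across, top 48 mm above the table) and an upright stem. Origin: on the stem axis, at table height; z up. Pointer angle 0 lies along its x axis.
- handle_grip (a point): On the stem axis, 82 mm above the table, in the black bar handle: 60 mm long (this point's x axis, +x end over the pointer), 14 mm wide (y), from 63 to 95 mm above the table; below it nothing but the stem is higher than 57 mm. It fits loosely: 0.1 rad of free play each way before it drives the pointer, so the bar does not show exactly where the pointer stands.
- pointer (a joint): Angle of the valve's pointer, rad, counterclockwise from above, 0 = shut stop, 3.3 = full-open stop. At the start the valve is nearly shut. It stays where it is left; about 0.13 N m turns it.
- pointer_tip (a point): Tip of the slim dark pointer that sweeps over the white scale under the handle: 48 mm from the stem axis, 51 mm above the table.
- scale_ring: Aluminium ring, 132 mm across, round the scale, clamped fast (it does not turn). It carries the set mark. Origin on the stem axis at table height, x axis towards the set mark.
- set_mark (a point): Where the pointer tip must stand: 48 mm from the stem axis, 51 mm above the table, just inside the single raised dark tab (7 mm wide, 13 mm long, top 57 mm above the table) on the ring.
- gate: Reject gate, fixed to the table: aluminium base 170 (x) x 250 (y) x 12 mm. Origin: centre of its underside; z up. The sprung arm's pivot is at x = +50, y = -5 mm. The arm's post rests at x = -4, y = +79 mm and is swung towards -y, to about x = -50, y = -5 mm; the trigger paddle stands at x = -46, y = -100 mm.
- striker (a joint): Angle of the sprung arm, rad: 0 = home (the start), growing counterclockwise from above. After a rise of force over the hook's ramp the sear snaps behind the post at about 1.0; solid stop at 1.1; latched and let go it reads about 0.98. The spring pushes back at the post with 3.5 N (home) to 6 N (cocked); let go too early, the arm flies home.
- striker_post (a point): Centre of the upright steel post, 14 mm in diameter with an 18 mm black ball on its top, at the arm's free end, 100 mm from the pivot, rising to 89 mm above the table; this point is 62 mm above the table. The sear hook at its foot is 35 mm high at most.
- trigger (a joint): Angle of the sear pawl, rad: 0 = home (spring returned). It gives way by about 0.2 while the post passes its ramp and springs back. About 0.2 to 0.25 lets the arm go; stop at 0.4. Pushing the paddle towards the gate's +x turns it.
- trigger_paddle (a point): Middle of the flat upright trigger paddle on the pawl's tail: 6 mm thick (gate x), 34 mm wide (gate y), from 25 to 78 mm above the table; this point is 60 mm above the table, 45 mm from the pawl's pivot. It must be pushed some 10 mm towards the gate's +x (away from the robot), with about 5 N, when the arm is cocked.
- scoop_cup: Bystander: white plastic scoop cup, 84 mm across, 70 mm tall. Origin at its underside or middle. To be left alone.
- sample_jar: Bystander: clear screw-top sample jar, 64 mm across, 85 mm tall. Origin at its underside or middle. To be left alone.
- gauge_ring: Bystander: steel ring gauge lying flat, 48 mm across, 16 mm tall. Origin at its underside or middle. To be left alone.
- master_ball: Bystander: steel master ball on its little turned foot, 44 mm across, 46 mm tall. Origin at its underside or middle. To be left alone.
- screwdriver: Bystander: screwdriver lying on the table (about 0.2 m long). Origin at its underside or middle. To be left alone.
- wrench: Bystander: steel wrench lying on the table (about 0.2 m long). Origin at its underside or middle. To be left alone.
- ball_tray: Bystander: grey plastic tray 120 x 85 x 30 mm full of steel balls. Origin at its underside or middle. To be left alone.

How it is judged:
On the way, in this order (a step that is already met when the one before it is completed fails the run):
1. the valve's pointer stands at the set mark (within 5 mm) and the handle is let go (horizontal distance between pointer_tip and set_mark below 0.005 m and contact force between the fingers and anything else below 0.3 N), for 0.4 s.
2. the sprung arm is cocked, held by its sear, with the robot off it (value of joint striker above 0.9 rad and contact force between the fingers and anything else below 0.3 N), for 0.3 s.
3. the trigger paddle is pushed and the arm leaves its cocked position (value of joint trigger above 0.12 rad and value of joint striker below 0.7 rad).
At the end, for the whole second after the job is handed in: The pointer tip stands within 5 mm (horizontally) of the set mark, the arm is home (joint below 0.08 rad) after having been cocked and tripped, and the trigger is back home (below 0.06 rad) (horizontal distance between pointer_tip and set_mark below 0.005 m and value of joint striker below 0.08 rad and value of joint trigger below 0.06 rad); the robot touches nothing.
It fails at once if a bystander is moved by more than 30 mm (distance of any of scoop_cup, sample_jar, gauge_ring, master_ball, screwdriver, wrench, ball_tray from where it was at the start of the episode above 0.03 m).
It also fails if it takes over 69 s, if anything falls off the work surface, if the arm or the gripper's body presses on something with over 40 N, if the wrist force passes 120 N, or if a joint passes its speed limit or range.

## Working session

There is one attempt and no reset: what is moved stays moved. The work goes in short steps, Python scripts to look and compute and a tool call to move; the robot and the scene stay as the last step left them, time stands still between calls to the robot, and variables do not carry over. Pictures are saved under pics/ and viewed, at most 10 in all, crops included, and the job is handed in when it is done.

Besides the shell and the picture viewer there is one more tool, called after "Emit:" as a command line: name --argument value ..., lists and objects as JSON in quotes. carry_out: Moves the arm, as the interface text tells. Shift numbers are shares of 40 mm and turn numbers shares of 0.1 rad, none past 1 either way. Its arguments: {"type":"object","properties":{"plan":{"type":"string"},"claw":{"type":"number"}},"required":["plan"]}

```bash
mkdir -p pics; ls
cat > h.py <<'E'
import numpy as np,cv2
from bench import ctrl
def snap(n,f):
    c=ctrl.camera(n); cv2.imwrite(f,cv2.cvtColor(c['pixels'],cv2.COLOR_RGB2BGR)); return c
def ray(c,u,v,z):
    R=np.array(c['R']);t=np.array(c['t']);C=-R.T@t
    d=R.T@np.linalg.solve(np.array(c['mtx']),[u,v,1]); return C+d*(z-C[2])/d[2]
def proj(c,X):
    p=np.array(c['mtx'])@(np.array(c['R'])@np.array(X)+np.array(c['t'])); return p[:2]/p[2]
E
python3 - <<'E'
from h import *
import pickle
for n in('top','side'):
    c=snap(n,f'pics/{n}0.png'); pickle.dump({k:np.array(c[k]) for k in('mtx','R','t','pixels')},open(n+'.pkl','wb'))
    print(n,-np.array(c['R']).T@c['t'])
a=cv2.imread('pics/top0.png');cv2.imwrite('pics/top0b.png',cv2.resize(a,(800,600),interpolation=cv2.INTER_CUBIC))
o=ctrl.get_obs();print(o['eef_pos'],o['eef_rot'],o['time_s'])
E
```

```text
pics
top [ 0.44148105 -0.01737546  1.1354735 ]
side [0.37573272 1.149168   1.0876015 ]
[ 0.18017455 -0.54547454  0.19596583] [-7.94393663e-04  9.87321808e-01  1.58729374e-01  4.17693421e-05] 0.1
```

View pics/top0b.png

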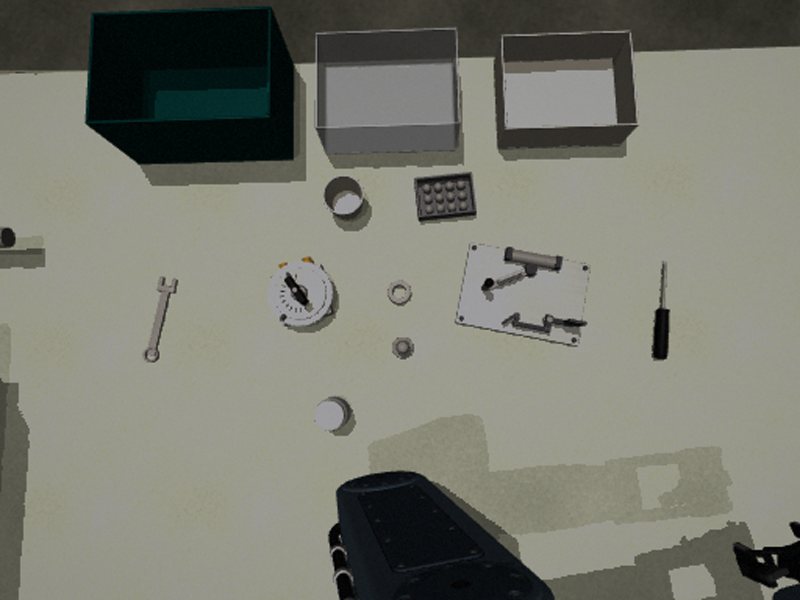

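View pics/side0.png

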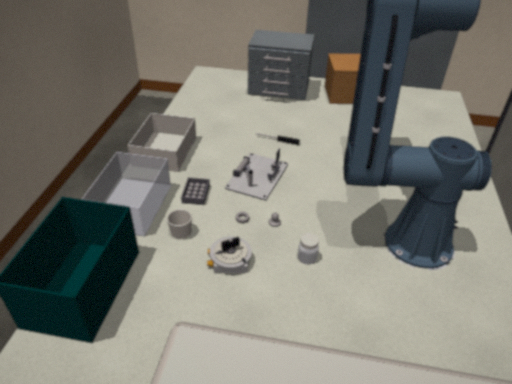

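The top picture (800x600) shows the valve at about (301,293) and the gate plate with corners at (471,243), (589,267), (578,347) and (457,323). The post ball is at (488,285) and the paddle near (575,322). I'll enlarge both.

Run:
```python
from h import *
import pickle
c=pickle.load(open('top.pkl','rb'));a=cv2.imread('pics/top0.png')
v=cv2.resize(a[160:215,165:220],(550,550),interpolation=cv2.INTER_CUBIC)
g=cv2.resize(a[150:225,285:385],(800,600),interpolation=cv2.INTER_CUBIC)
cv2.imwrite('pics/v.png',v);cv2.imwrite('pics/g.png',g)
s=.64
for n,u,w,z in [('valve',301,293,.048),('g1',471,243,.012),('g2',589,267,.012),('g3',578,347,.012),('g4',457,323,.012),('ball',488,285,.085),('jar',331,414,.085),('cup',344,190,.07)]:
    print(n,ray(c,u*s,w*s,z).round(4))
```

```text
valve [0.6005 0.2    0.048 ]
g1 [ 0.7023 -0.1478  0.012 ]
g2 [ 0.6455 -0.3872  0.012 ]
g3 [ 0.4824 -0.3545  0.012 ]
g4 [ 0.5363 -0.113   0.012 ]
ball [ 0.602  -0.1687  0.085 ]
jar [0.3639 0.1353 0.085 ]
cup [0.8046 0.1093 0.07  ]
```

View pics/v.png

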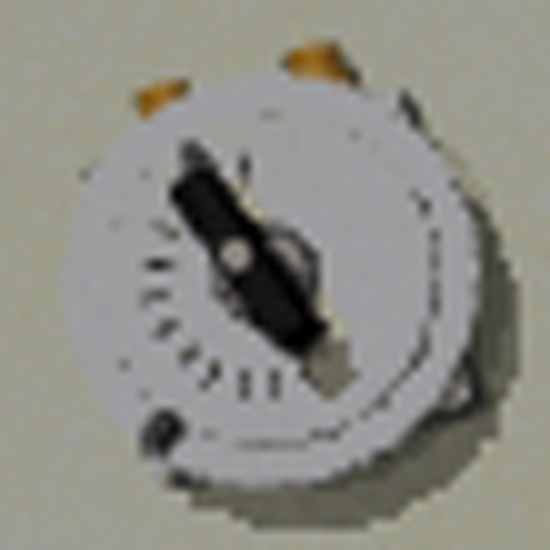

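View pics/g.png

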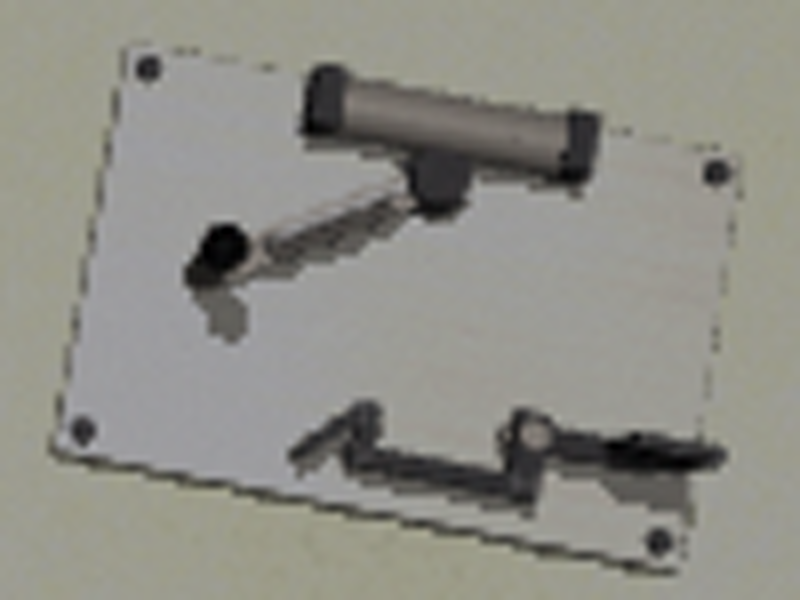

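The valve crop shows the pointer tip at about (195,155), pointing up-left. The dark set tab is at (162,430), and the ring is centred near (273,280), so the valve needs about 1.95 rad counterclockwise. The gate crop shows the post ball at (225,243), the pivot at (440,185) and the paddle at (665,452). The plate size checks out at 0.170 x 0.247 m. I'm moving above the valve.

Emit:
carry_out --plan "0.66 -0.6 0 0 0 0;0.66 -0.6 0 0 0 0;0.66 -0.6 0 0 0 0;0.66 -0.6 0 0 0 0;0.66 -0.6 0 0 0 0;0.66 -0.6 0 0 0 0;0.66 -0.6 0 0 0 0;0.66 -0.6 0 0 0 0" --claw -0.4

```text
time_s: 0.77
eef_pos: [0.3209, -0.2957, 0.1965]
eef_rot: [-0.0, 0.987, 0.159, -0.0]
wrist_force: [1.5, -0.1, 0.5]
opening: 0.698
grasp_force: 0.0
```

Emit:
carry_out --plan "0.66 -0.6 0 0 0 0;0.66 -0.6 0 0 0 0;0.66 -0.6 0 0 0 0;0.66 -0.6 0 0 0 0;0.66 -0.6 0 0 0 0;0.66 -0.6 0 0 0 0;0.66 -0.6 0 0 0 0;0.66 -0.6 0 0 0 0"

```text
time_s: 1.43
eef_pos: [0.4614, -0.0471, 0.1966]
eef_rot: [-0.0, 0.987, 0.159, -0.0]
wrist_force: [0.6, -0.1, 0.3]
opening: 0.698
grasp_force: 0.0
```

Emit:
carry_out --plan "0.66 -0.6 0 0 0 0;0.66 -0.6 0 0 0 0;0.66 -0.6 0 0 0 0;0.66 -0.6 0 0 0 0;0.66 -0.6 0 0 0 0;0.66 -0.6 0 0 0 0;0.5 -0.4 0 0 0 0;0 0 0 0 0 0"

```text
time_s: 2.1
eef_pos: [0.5814, 0.1629, 0.196]
eef_rot: [-0.001, 0.987, 0.161, 0.0]
wrist_force: [-1.6, -0.5, -0.2]
opening: 0.697
grasp_force: 0.0
```

```bash
cat >> h.py <<'E'
from scipy.spatial.transform import Rotation as Ro
def Rt(o):
    w,x,y,z=o['eef_rot']; return Ro.from_quat([x,y,z,w]).as_matrix()
def psi(o):
    R=Rt(o); return np.arctan2(R[1,0],R[0,0])
def go(P,ps=None):
    o=ctrl.get_obs(); d=Rt(o).T@(np.array(P)-o['eef_pos'])
    print('t',round(o['time_s'],2),'at',np.round(o['eef_pos'],4),'psi',round(psi(o),3),'q6',round(o['q'][5],2),'shift units',(d/.04).round(3),'turnz units',None if ps is None else round(-(ps-psi(o))/.1,2),'open',round(o['opening'],2),'F',np.round(o['wrist_force'],1))
E
python3 - <<'E'
from h import *
import pickle
go([.6,.2,.197],.56)
c=snap('wrist','pics/w1.png')
a=cv2.imread('pics/w1.png');cv2.imwrite('pics/w1b.png',cv2.resize(a,(800,600),interpolation=cv2.INTER_CUBIC))
pickle.dump({k:np.array(c[k]) for k in('mtx','R','t')},open('w1.pkl','wb'))
print(-np.array(c['R']).T@c['t'])
E
```

```text
t 2.1 at [0.5814 0.1629 0.196 ] psi 0.322 q6 1.32 shift units [ 0.734 -0.733 -0.023] turnz units -2.38 open 0.7 F [-1.6 -0.5 -0.2]
[0.66096139 0.19021089 0.37241378]
```

View pics/w1b.png

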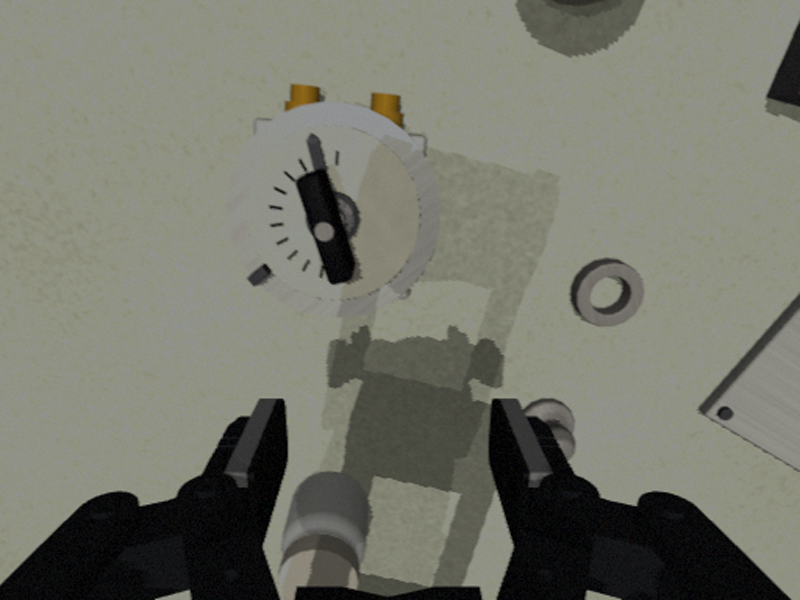

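The wrist view (800x600) shows:
- pointer tip at (313,136)
- set tab from (250,280) to (270,267)
- bar ends at (313,177) and (342,280)
- screw on the stem axis at (325,232)
- ring spanning x 233–440 and y 103–315

Run:
```python
from h import *
import pickle
c=pickle.load(open('w1.pkl','rb'));s=.64
r=lambda u,v,z:ray(c,u*s,v*s,z)[:2]
C1=r(325,232,.097);C2=(r(313,177,.095)+r(342,280,.095))/2;C3=r(336.5,209,.048)
print(C1,C2,C3)
C=C2
tip=r(313,136,.051);tab=r(260,274,.057);ti=r(270,267,.057)
b=r(313,177,.095)-r(342,280,.095)
for n,p in(('tip',tip),('tab',tab),('tabin',ti)):
    for Q in(C1,C2,C3):
        d=p-Q;print(n,p.round(4),np.hypot(*d).round(4),np.arctan2(d[1],d[0]).round(3))
print('bar',np.hypot(*b),np.arctan2(b[1],b[0]))
go([*C2,.197],np.arctan2(b[1],b[0]))
```

```text
[0.60110895 0.20520477] [0.60211963 0.20412139] [0.60613759 0.20519283]
tip [0.6423 0.2298] 0.048 0.538
tip [0.6423 0.2298] 0.0477 0.569
tip [0.6423 0.2298] 0.0437 0.597
tab [0.5549 0.2379] 0.0566 2.525
tab [0.5549 0.2379] 0.0581 2.52
tab [0.5549 0.2379] 0.0608 2.573
tabin [0.5611 0.2332] 0.0488 2.531
tabin [0.5611 0.2332] 0.0503 2.525
tabin [0.5611 0.2332] 0.053 2.585
bar 0.05586915493843585 0.5605377070031913
t 2.15 at [0.5804 0.1609 0.1958] psi 0.322 q6 1.32 shift units [ 0.857 -0.853 -0.03 ] turnz units -2.39 open 0.7 F [-1.  -0.1 -0.4]
```

Emit:
carry_out --plan "0.43 -0.43 0 0 0 0;0.43 -0.43 0 0 0 0;0 0 0.3 0 0 -0.8;0 0 0.5 0 0 -0.8;0 0 0.7 0 0 -0.8;0 0 0.6 0 0 0;0 0 0.6 0 0 0;0 0 0 0 0 0" --claw -0.2

```text
time_s: 2.82
eef_pos: [0.5974, 0.2004, 0.0828]
eef_rot: [-0.001, 0.961, 0.275, -0.005]
wrist_force: [-0.8, 0.2, -1.5]
opening: 0.601
grasp_force: 0.0
```

Run:
```python
from h import *
go([.602,.2045,.066],.56)
```

```text
t 2.82 at [0.5974 0.2004 0.0828] psi 0.558 q6 1.15 shift units [ 0.154 -0.024  0.419] turnz units -0.02 open 0.6 F [-0.8  0.2 -1.5]
```

Emit:
carry_out --plan "0.15 -0.02 0.35 0 0 0;0 0 0 0 0 0;0 0 0 0 0 0;0 0 0 0 0 0;0 0 0 0 0 0;0 0 0 0 0 0;0 0 0 0 0 0;0 0 0 0 0 0" --claw 1

```text
time_s: 3.48
eef_pos: [0.607, 0.2062, 0.0753]
eef_rot: [0.0, 0.961, 0.276, 0.0]
wrist_force: [-0.9, 0.5, 0.2]
opening: 0.005
grasp_force: 0.0
```

Run:
```python
from h import *
go([.602,.2045,.066],.56)
```

```text
t 3.48 at [0.607  0.2062 0.0753] psi 0.559 q6 1.15 shift units [-0.128 -0.031  0.233] turnz units -0.01 open 0.0 F [-0.9  0.5  0.2]
```

Run:
```python
from h import *
c=snap('wrist','pics/w2.png');d=snap('top','pics/t2.png');e=snap('side','pics/s2.png')
w=cv2.resize(cv2.imread('pics/w2.png'),(400,300))
f=lambda p,X,n=40:(lambda u,v:cv2.resize(cv2.imread(p)[v-n:v+n,u-n:u+n],(400,400),interpolation=cv2.INTER_CUBIC))(*proj(X[0],X[1]).astype(int))
X=[.602,.2045,.06]
a=f('pics/t2.png',(d,X));b=f('pics/s2.png',(e,X))
import pickle
cv2.imwrite('pics/m2.png',np.vstack([np.hstack([cv2.resize(a,(300,300)),cv2.resize(b,(300,300))]),cv2.resize(w,(600,300))]))
o=ctrl.get_obs();print(o['opening'],o['time_s'],proj(c,o['eef_pos']))
```

```text
0.00039040963052436117 3.6333 [249.53521178 237.23521191]
```

View pics/m2.png

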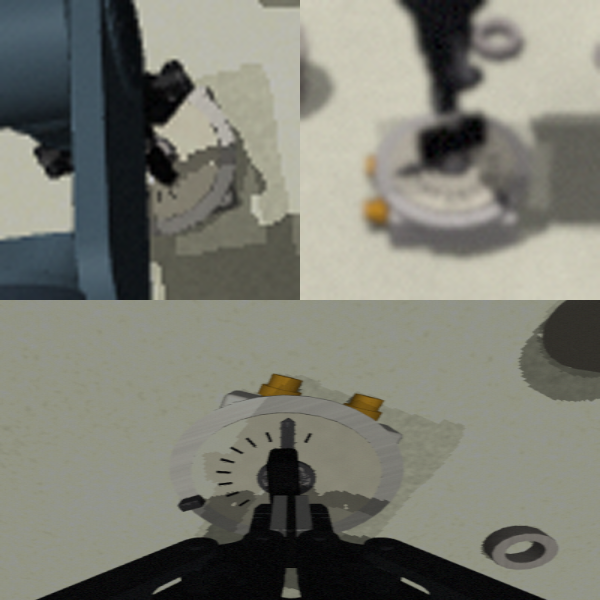

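The fingers shut to 0 on nothing. They appear at about (285,500) in the wrist panel, behind or above the bar at (283,470). I need a closer look.

Run:
```python
from h import *
c=ctrl.camera('wrist');e=ctrl.camera('side');o=ctrl.get_obs()
out=[]
for f,k,n in((c,'pics/w2.png',70),(e,'pics/s2.png',35)):
    p=proj(f,o['eef_pos']);u,v=p.astype(int);im=cv2.imread(k)
    s=400/(2*n);cr=cv2.resize(im[v-n:v+n,u-n:u+n],(400,400),interpolation=cv2.INTER_CUBIC)
    P=lambda X:tuple(((proj(f,X)-[u-n,v-n])*s).astype(int))
    cv2.circle(cr,P(o['eef_pos']),3,(0,0,255),-1)
    cv2.circle(cr,P([.602,.2045,.095]),3,(0,255,0),-1)
    d=np.array([np.cos(.56),np.sin(.56),0])*.03
    for g in(1,-1): cv2.circle(cr,P(np.array([.602,.2045,.095])+g*d),3,(255,255,0),-1)
    out.append(cr)
cv2.imwrite('pics/m3.png',np.hstack(out))
```

```text
(no output)
```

View pics/m3.png

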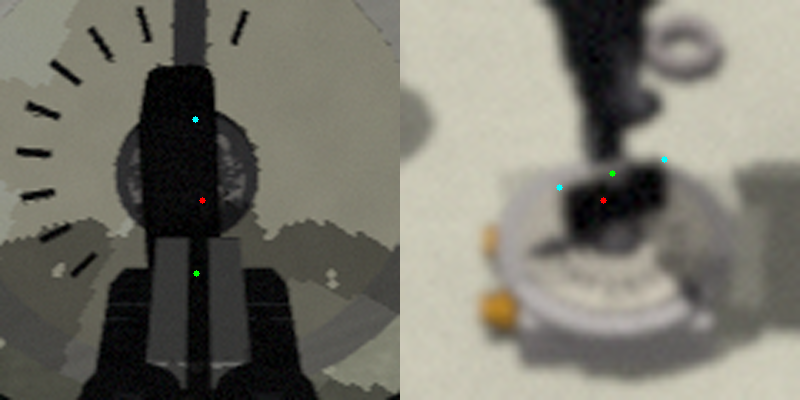

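The picture shows the shut finger tips standing over the bar rather than round it. In both the wrist and side views the tip edge appears about 15–20 mm higher than the projected TCP. I'll check this numerically.

Run:
```python
from h import *
c=ctrl.camera('wrist');e=ctrl.camera('side');o=ctrl.get_obs();R=Rt(o);p=np.array(o['eef_pos'])
print(ctrl.hold_point_z,o['opening'],o['grasp_force'],p)
u,v=proj(c,p).astype(int);U,V=proj(e,p).astype(int)
print('seen wrist row',v-70+237*.35,'side row',V-35+165*.175, 'bar top mid seen side row',V-35+172*.175)
for s in(0,.005,.01,.015,.02,.025,.03):
    print(s,proj(c,p+R@[.011,0,-s]).round(1),proj(c,p+R@[0,0,-s]).round(1),proj(e,p+R@[0,0,-s]).round(1))
```

```text
0.0187 0.00300154830781042 0.0 [0.60677635 0.20617991 0.07473847]
seen wrist row 249.95 side row 237.875 bar top mid seen side row 239.1
0 [249.7 219.4] [249.7 237.3] [228.7 244. ]
0.005 [249.8 222.9] [249.8 241.2] [228.6 242.9]
0.01 [249.8 226.7] [249.8 245.3] [228.6 241.8]
0.015 [249.9 230.6] [249.9 249.6] [228.6 240.6]
0.02 [249.9 234.7] [249.9 254.2] [228.6 239.5]
0.025 [250.  239.1] [249.9 259. ] [228.6 238.4]
0.03 [250.  243.7] [250.  264.1] [228.5 237.2]
```

Run:
```python
from h import *
import pickle
t=pickle.load(open('top.pkl','rb'));s=pickle.load(open('side.pkl','rb'));w=pickle.load(open('w1.pkl','rb'))
C=ray(t,165+23.6,160+25.3,.097);print('screw',C,'side',proj(s,C),'wrist800',proj(w,C)/.64)
tip=ray(t,165+19.3,160+15.2,.051);tab=ray(t,165+16.2,160+43,.057);print(tip,tab)
for n,p,rr in(('tip',tip,.048),('tab',tab,.0585)):
    d=(p-C)[:2];print(n,np.hypot(*d),np.arctan2(d[1],d[0]),'wrist800',proj(w,p)/.64)
ring=ray(t,165+27.3,160+28,.046);print('ring',ring,proj(w,ring)/.64)
im=cv2.imread('pics/side0.png');u,v=proj(s,[C[0],C[1],.07]).astype(int)
a=cv2.resize(im[v-30:v+30,u-30:u+30],(400,400),interpolation=cv2.INTER_CUBIC)
im=cv2.imread('pics/s2.png');b=cv2.resize(im[v-30:v+30,u-30:u+30],(400,400),interpolation=cv2.INTER_CUBIC)
m=np.hstack([a,b]);k=400/60
for z,col in((.095,(0,255,0)),(.063,(0,255,0)),(.048,(0,0,255))):
    P=(proj(s,[C[0],C[1],z])-[u-30,v-30])*k
    for dx in(0,400):cv2.circle(m,(int(P[0])+dx,int(P[1])),2,col,-1)
cv2.imwrite('pics/m4.png',m)
```

```text
screw [0.60034495 0.2024505  0.097     ] side [230.88036744 238.44865532] wrist800 [329.65757259 235.03466976]
[0.6398197  0.22593036 0.051     ] [0.55162753 0.23370168 0.057     ]
tip 0.045929941298190696 0.5365924092903447 wrist800 [318.28597511 142.52567883]
tab 0.05787938368635877 2.571231319302183 wrist800 [265.37595458 280.98334712]
ring [0.59929038 0.20151853 0.046     ] [339.34418794 221.08714421]
```

View pics/m4.png

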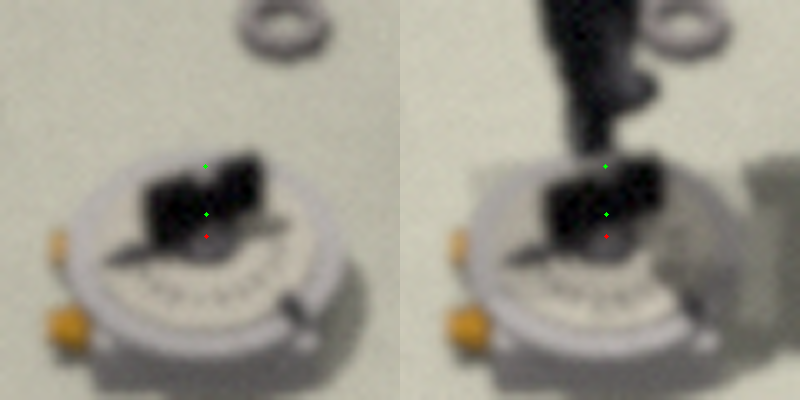

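The bar is where I measured it, at (0.601,0.204) with its top at 95 mm. The finger tips really sit about 25 mm short of the reported TCP. I'll open, go lower by that much in stages, and close again.

Emit:
carry_out --plan "-0.15 -0.06 0 0 0 0;0 0 0 0 0 0;0 0 0 0 0 0;0 0 0 0 0 0;0 0 0 0 0 0;0 0 0.25 0 0 0;0 0 0.25 0 0 0;0 0 0 0 0 0" --claw -0.2

```text
time_s: 4.5
eef_pos: [0.5984, 0.2046, 0.0516]
eef_rot: [-0.0, 0.961, 0.276, -0.002]
wrist_force: [0.0, 0.4, -0.1]
opening: 0.599
grasp_force: 0.0
```

Emit:
carry_out --plan "0 0 0 0 0 0;0 0 0 0 0 0;0 0 0 0 0 0;0 0 0 0 0 0;0 0 0 0 0 0;0 0 0 0 0 0;0 0 0 0 0 0;0 0 0 0 0 0" --claw 1

```text
time_s: 5.17
eef_pos: [0.6007, 0.2052, 0.0552]
eef_rot: [-0.0, 0.961, 0.276, 0.0]
wrist_force: [0.4, 1.3, 1.0]
opening: 0.133
grasp_force: 59.4
```

It's gripped at 59 N. I'm turning counterclockwise, about 2.05 rad in all.

Emit:
carry_out --plan "0 0 0 0 0 -0.9;0 0 0 0 0 -0.9;0 0 0 0 0 -0.9;0 0 0 0 0 -0.9;0 0 0 0 0 -0.9;0 0 0 0 0 -0.9;0 0 0 0 0 -0.9;0 0 0 0 0 -0.9"

```text
time_s: 5.83
eef_pos: [0.6009, 0.2051, 0.0552]
eef_rot: [0.0, 0.801, 0.598, 0.0]
wrist_force: [0.8, 1.3, 1.3]
opening: 0.136
grasp_force: 59.3
```

Emit:
carry_out --plan "0 0 0 0 0 -0.9;0 0 0 0 0 -0.9;0 0 0 0 0 -0.9;0 0 0 0 0 -0.9;0 0 0 0 0 -0.9;0 0 0 0 0 -0.9;0 0 0 0 0 -0.9;0 0 0 0 0 -0.9"

```text
time_s: 6.5
eef_pos: [0.6011, 0.2051, 0.0552]
eef_rot: [0.001, 0.539, 0.842, 0.001]
wrist_force: [1.4, 1.6, 1.2]
opening: 0.135
grasp_force: 59.3
```

Emit:
carry_out --plan "0 0 0 0 0 -0.9;0 0 0 0 0 -0.9;0 0 0 0 0 -0.9;0 0 0 0 0 -0.9;0 0 0 0 0 -0.9;0 0 0 0 0 -0.9;0 0 0 0 0 -0.7;0 0 0 0 0 0"

```text
time_s: 7.17
eef_pos: [0.6012, 0.2053, 0.0552]
eef_rot: [0.001, 0.262, 0.965, 0.0]
wrist_force: [1.1, 2.0, 0.2]
opening: 0.135
grasp_force: 59.2
```

Run:
```python
from h import *
import pickle
c=snap('wrist','pics/w5.png');go([.601,.204,.055],2.6);print(ctrl.get_obs()['grasp_force'],ctrl.get_obs()['torque'])
pickle.dump({k:np.array(c[k]) for k in('mtx','R','t')},open('w5.pkl','wb'))
a=cv2.imread('pics/w5.png');p=proj(c,[.601,.204,.05]).astype(int);print(p)
cv2.imwrite('pics/w5b.png',cv2.resize(a[60:300,90:410],(800,600),interpolation=cv2.INTER_CUBIC))
```

```text
t 7.22 at [0.6012 0.2052 0.0552] psi 2.607 q6 -0.89 shift units [-0.012 -0.028  0.005] turnz units 0.07 open 0.14 F [2.5 1.6 0.5]
59.24914240837097 [ 0.39916206 -0.34879381  0.00257332]
[244 233]
```

View pics/w5b.png

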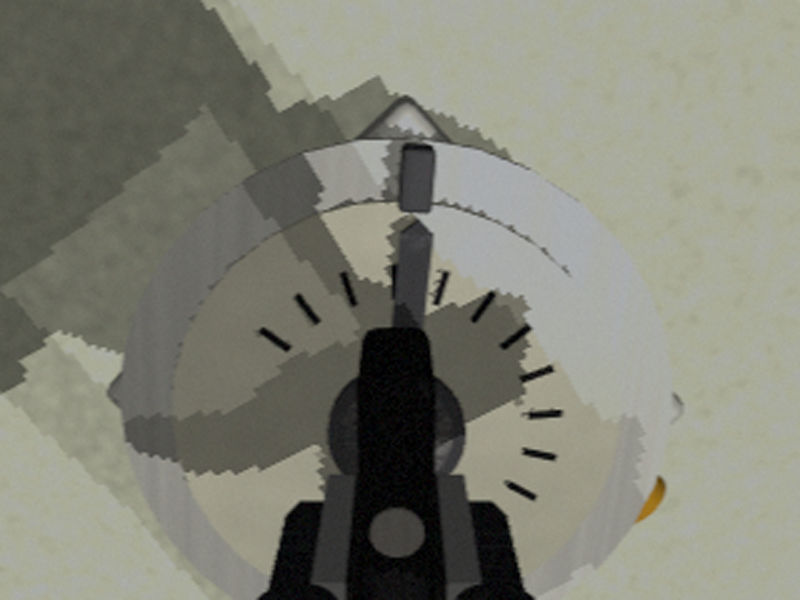

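The wrist crop shows the pointer tip at (414,222), right under the set tab's inner edge at (416,212), so they're aligned within about 1 mm. Releasing and rising.

Emit:
carry_out --plan "0 0 0 0 0 0;0 0 0 0 0 0;0 0 0 0 0 0;0 0 0 0 0 0;0 0 -0.7 0 0 0;0 0 -0.7 0 0 0;0 0 -0.7 0 0 0;0 0 -0.7 0 0 0" --claw -0.2

```text
time_s: 7.88
eef_pos: [0.6001, 0.2048, 0.1678]
eef_rot: [-0.0, 0.264, 0.965, -0.0]
wrist_force: [0.7, 0.7, 0.6]
opening: 0.603
grasp_force: 0.0
```

Emit:
carry_out --plan "0 0 -0.2 0 0 0.95;0 0 0 0 0 0.95;0 0 0 0 0 0.95;0 0 0 0 0 0.95;0 0 0 0 0 0.95;0 0 0 0 0 0.95;0 0 0 0 0 0.95;0 0 0 0 0 0.1"

```text
time_s: 8.55
eef_pos: [0.6002, 0.2049, 0.1746]
eef_rot: [-0.0, 0.57, 0.822, -0.0]
wrist_force: [-0.5, 0.4, 0.2]
opening: 0.603
grasp_force: 0.0
```

Run:
```python
from h import *
import pickle
go([.603,-.17,.18],1.925)
c=snap('wrist','pics/w6.png');pickle.dump({k:np.array(c[k]) for k in('mtx','R','t')},open('w6.pkl','wb'))
a=cv2.imread('pics/w6.png')
cv2.imwrite('pics/w6b.png',cv2.resize(a,(800,600),interpolation=cv2.INTER_CUBIC))
```

```text
t 8.55 at [0.6002 0.2049 0.1746] psi 1.93 q6 -0.22 shift units [-8.799 -3.228 -0.132] turnz units 0.05 open 0.6 F [-0.5  0.4  0.2]
```

Run:
```python
from h import *
import pickle
c=pickle.load(open('w6.pkl','rb'));g=cv2.cvtColor(cv2.imread('pics/w6.png'),cv2.COLOR_BGR2GRAY).astype(float)
C=np.array([.6015,.2045])
for z,rs in((.051,(.040,.043,.046)),(.057,(.055,.058,.061))):
    for r in rs:
        A=np.arange(2.0,3.1,.02);v=[]
        for t in A:
            u=proj(c,[C[0]+r*np.cos(t),C[1]+r*np.sin(t),z]);v.append(cv2.getRectSubPix(g.astype(np.float32),(1,1),(float(u[0]),float(u[1])))[0,0])
        v=np.array(v);w=np.clip(np.median(v)-25-v,0,None);print(r,'median',np.median(v),'min',v.min(),'at',A[v.argmin()].round(2),'centroid',(w@A/max(w.sum(),1e-9)).round(3), 'dark', A[v<np.median(v)-25].round(2))
```

```text
0.04 median 121.87897 min 44.49944 at 2.28 centroid 2.421 dark [2.   2.02 2.28 2.3  2.4  2.42 2.44 2.46 2.48 2.5  2.52 2.54 2.56 2.58
 2.6  2.9 ]
0.043 median 141.04393 min 56.375683 at 2.52 centroid 2.486 dark [2.4  2.42 2.44 2.46 2.48 2.5  2.52 2.54 2.56]
0.046 median 141.79012 min 58.501812 at 2.44 centroid 2.492 dark [2.4  2.42 2.44 2.46 2.48 2.5  2.52 2.54 2.56 2.58]
0.055 median 131.93738 min 48.046906 at 2.44 centroid 2.503 dark [2.44 2.46 2.48 2.5  2.52 2.54 2.56 2.58 2.74 2.88]
0.058 median 150.82648 min 31.20822 at 2.44 centroid 2.496 dark [2.42 2.44 2.46 2.48 2.5  2.52 2.54 2.56 2.58]
0.061 median 150.06204 min 40.583065 at 2.44 centroid 2.497 dark [2.44 2.46 2.48 2.5  2.52 2.54 2.56 2.58]
```

Emit:
carry_out --plan "-0.88 -0.32 0 0 0 0;-0.88 -0.32 0 0 0 0;-0.88 -0.32 0 0 0 0;-0.88 -0.32 0 0 0 0;-0.88 -0.32 0 0 0 0;-0.88 -0.32 0 0 0 0;-0.88 -0.32 0 0 0 0;-0.88 -0.32 0 0 0 0"

```text
time_s: 9.27
eef_pos: [0.6043, -0.0964, 0.1749]
eef_rot: [0.0, 0.567, 0.824, -0.0]
wrist_force: [0.1, 0.1, 0.1]
opening: 0.595
grasp_force: 0.0
```

Emit:
carry_out --plan "-0.88 -0.32 0 0 0 0;-0.88 -0.32 0 0 0 0;0 0 0 0 0 0;0 0 0 0 0 0;0 0 0 0 0 0;0 0 0 0 0 0;0 0 0 0 0 0;0 0 0 0 0 0"

```text
time_s: 9.93
eef_pos: [0.606, -0.1681, 0.1749]
eef_rot: [0.0, 0.567, 0.824, 0.0]
wrist_force: [-0.2, 0.5, 0.2]
opening: 0.598
grasp_force: 0.0
```

Run:
```python
from h import *
import pickle
go([.603,-.17,.18],1.925)
c=snap('wrist','pics/w7.png');pickle.dump({k:np.array(c[k]) for k in('mtx','R','t')},open('w7.pkl','wb'))
print(proj(c,[.603,-.17,.085])/.64)
a=cv2.imread('pics/w7.png')
cv2.imwrite('pics/w7b.png',cv2.resize(a,(800,600),interpolation=cv2.INTER_CUBIC))
```

```text
t 9.93 at [ 0.606  -0.1681  0.1749] psi 1.936 q6 -0.82 shift units [-0.018 -0.086 -0.128] turnz units 0.11 open 0.6 F [-0.2  0.5  0.2]
[379.92651332 298.12806041]
```

View pics/w7b.png

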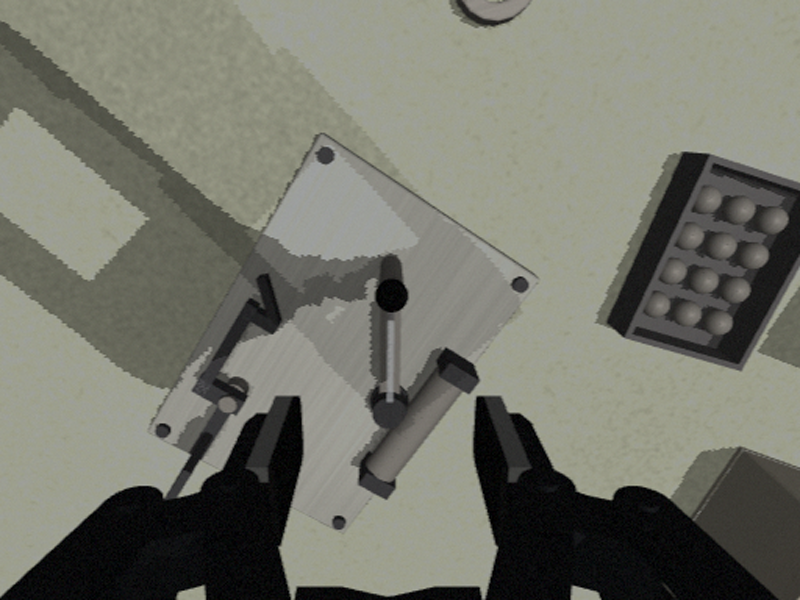

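The wrist view (800x600) shows the ball at (392,295). Plate corners are at (321,134), (537,278), (343,531) and (150,432), the pivot is at (390,405), and the paddle is at lower left near (185,480). The pointer check gave 2.49 rad against 2.50 for the tab, so it's still aligned after release.

Run:
```python
from h import *
import pickle
w=pickle.load(open('w7.pkl','rb'));s=.64
K=[ray(w,u*s,v*s,.012)[:2] for u,v in((321,134),(537,278),(343,531),(150,432))]
g4,g1,g2,g3=K
T=pickle.load(open('top.pkl','rb'))
t1,t2,t3,t4=[ray(T,u*s,v*s,.012)[:2] for u,v in((471,243),(589,267),(578,347),(457,323))]
for a1,a2,a3,a4 in((g1,g2,g3,g4),(t1,t2,t3,t4)):
    c=(a1+a2+a3+a4)/4;y=(a1+a4-a2-a3);yaw=np.arctan2(-y[0],y[1])
    x=(a1+a2-a3-a4);yx=np.arctan2(x[1],x[0]);print(c,yaw,yx,np.hypot(*x)/2,np.hypot(*y)/2)
    ya=(yaw*1.5+yx)/2.5;R=np.array([[np.cos(ya),-np.sin(ya)],[np.sin(ya),np.cos(ya)]])
    for n,p in(('pivot',(.05,-.005)),('post',(-.004,.079)),('cock',(-.05,-.005)),('paddle',(-.046,-.1))):print(n,(c+R@p).round(4))
print('ball',ray(w,392*s,295*s,.08).round(4),ray(T,488*s,285*s,.08).round(4))
go([.603,-.17,.18],1.925)
```

```text
[ 0.59567916 -0.24500775] -0.20965630393966164 -0.20972297151807315 0.16535038830125953 0.24591810332626993
pivot [ 0.6435 -0.2603]
post [ 0.6082 -0.1669]
cock [ 0.5457 -0.2395]
paddle [ 0.5299 -0.3332]
[ 0.59163944 -0.25060241] -0.2261644236709122 -0.20215323460724782 0.16799358801653627 0.24670344465363325
pivot [ 0.6394 -0.2662]
post [ 0.6047 -0.1726]
cock [ 0.5417 -0.2447]
paddle [ 0.5252 -0.3384]
ball [ 0.6089 -0.1676  0.08  ] [ 0.6028 -0.1694  0.08  ]
t 9.98 at [ 0.6059 -0.1683  0.1749] psi 1.936 q6 -0.82 shift units [-0.014 -0.084 -0.127] turnz units 0.11 open 0.6 F [-0.3 -0.1 -0.6]
```

Emit:
carry_out --plan "0 0 0.6 0 0 0;0 0 0.6 0 0 0;0 0 0.6 0 0 0;0 0 0.6 0 0 0;0 0 0.6 0 0 0;0 0 0.6 0 0 0;0 0 0 0 0 0;0 0 0 0 0 0"

```text
time_s: 10.65
eef_pos: [0.6047, -0.1684, 0.0297]
eef_rot: [-0.002, 0.567, 0.823, -0.0]
wrist_force: [0.0, 0.4, 0.7]
opening: 0.603
grasp_force: 0.0
```

Emit:
carry_out --plan "0 0 0 0 0 0;0 0 0 0 0 0;0 0 0 0 0 0;0 0 0 0 0 0;0 0 0 0 0 0;0 0 0 0 0 0;0 0 0 0 0 0;0 0 0 0 0 0" --claw 1

```text
time_s: 11.32
eef_pos: [0.6079, -0.1697, 0.0331]
eef_rot: [0.002, 0.568, 0.823, 0.001]
wrist_force: [2.0, 2.6, 7.0]
opening: 0.13
grasp_force: 58.7
```

The post is held: the opening of 0.13 matches its 14 mm. Swinging along the arc.

Emit:
carry_out --plan "-0.01 -0.25 0 0 0 -1;-0.01 -0.25 0 0 0 -1;-0.01 -0.25 0 0 0 -1;-0.01 -0.25 0 0 0 -1;-0.01 -0.25 0 0 0 -1;-0.01 -0.25 0 0 0 -1;-0.01 -0.25 0 0 0 -1;0 0 0 0 0 0"

```text
time_s: 11.98
eef_pos: [0.5556, -0.2155, 0.0331]
eef_rot: [0.003, 0.249, 0.968, -0.0]
wrist_force: [7.0, 2.8, 4.7]
opening: 0.123
grasp_force: 59.0
```

Run:
```python
from h import *
o=ctrl.get_obs();p=np.array(o['eef_pos'])[:2]
for P in((.642,-.2625),(.6435,-.2603)):
    d=p-P;print(np.hypot(*d),np.arctan2(d[1],d[0]),np.arctan2(d[1],d[0])-1.929)
go([.544,-.2415,.033],1.929+1.07)
print(o['opening'],o['grasp_force'],o['torque'])
```

```text
0.09837100322147509 2.6434605484551232 0.7144605484551232
0.09867316298522533 2.6703132908649425 0.7413132908649425
t 11.98 at [ 0.5556 -0.2155  0.0331] psi 2.638 q6 -1.64 shift units [-0.06  -0.709  0.002] turnz units -3.61 open 0.12 F [7.  2.8 4.7]
0.12281771943158919 59.04430031776428 [ 0.66120288 -0.99004612  0.04370191]
```

Emit:
carry_out --plan "-0.01 -0.23 0 0 0 -0.9;-0.01 -0.23 0 0 0 -0.9;-0.01 -0.23 0 0 0 -0.9;-0.01 -0.23 0 0 0 -0.9;0 0 0 0 0 0;0 0 0 0 0 0;0 0 0 0 0 0;0 0 0 0 0 0"

```text
time_s: 12.65
eef_pos: [0.5445, -0.2485, 0.033]
eef_rot: [0.003, 0.074, 0.997, -0.0]
wrist_force: [7.3, 4.4, 6.2]
opening: 0.127
grasp_force: 59.5
```

Run:
```python
from h import *
o=ctrl.get_obs();p=np.array(o['eef_pos'])[:2]
for P in((.642,-.2625),(.6435,-.2603)):
    d=p-P;a=np.arctan2(d[1],d[0])%(2*np.pi);print(np.hypot(*d),a,a-1.929)
go([.544,-.2415,.033],1.929+1.07)
R=Rt(o);print('F tool',R.T@o['wrist_force'],o['opening'],o['grasp_force'])
```

```text
0.0984753434811179 2.9993207062098075 1.0703207062098075
0.09967691290079037 3.0233050966989476 1.0943050966989476
t 12.65 at [ 0.5445 -0.2485  0.033 ] psi 2.993 q6 -2.05 shift units [0.039 0.172 0.   ] turnz units -0.06 open 0.13 F [7.3 4.4 6.2]
F tool [-6.58307179  5.38747231 -6.18697637] 0.12699740519727215 59.54692304134369
```

Emit:
carry_out --plan "0 -0.06 0 0 0 -0.2;0 0 0 0 0 0;0 0 0 0 0 0;0 0 0 0 0 0;0 0 0 0 0 0;0 0 0 0 0 0;0 0 0 0 0 0;0 0 0 0 0 0"

```text
time_s: 13.32
eef_pos: [0.5442, -0.2507, 0.033]
eef_rot: [0.003, 0.064, 0.998, -0.0]
wrist_force: [7.9, 5.8, 5.5]
opening: 0.125
grasp_force: 59.5
```

Emit:
carry_out --plan "0 0 0 0 0 0;0 0 0 0 0 0;0 0 0 0 0 0;0 0 0 0 0 0;0 0 0 0 0 0;0 0 0 0 0 0;0 0 0 0 0 0;0 0 0 0 0 0" --claw -0.1

```text
time_s: 13.98
eef_pos: [0.541, -0.2511, 0.0307]
eef_rot: [-0.0, 0.064, 0.998, -0.0]
wrist_force: [-0.0, 0.4, -0.3]
opening: 0.552
grasp_force: 0.0
```

Run:
```python
from h import *
go([.544,-.2415,.17],2.99)
o=ctrl.get_obs();print(Rt(o).T@o['wrist_force'])
c=ctrl.camera('wrist');g=cv2.cvtColor(c['pixels'],cv2.COLOR_RGB2GRAY)
cv2.imwrite('pics/w8.png',cv2.cvtColor(c['pixels'],cv2.COLOR_RGB2BGR))
# is a dark ball between the fingers?
for P in((.544,-.2415),(.6065,-.169)):
    u,v=proj(c,[*P,.08]).astype(int);print(P,u,v,g[max(v-8,0):v+9,max(u-30,0):u+31:3] if 0<u<512 and 0<v<384 else None)
```

```text
t 13.98 at [ 0.541  -0.2511  0.0307] psi 3.014 q6 -2.08 shift units [-0.042  0.247 -3.481] turnz units 0.24 open 0.55 F [-0.   0.4 -0.3]
[0.09953682 0.40384979 0.25661651]
(0.544, -0.2415) 268 288 [[158 160 134  94  73  74  76   5   1   4   6   5   9   7   5   6   0  11
    7 165  64]
 [160 161 133  93  73  77  77   1   7   8   4   4   4   8   5  10   8   7
    3 169  66]
 [162 162 157  94  68  76  67   6   7   9   6   1   5  10  13   6   9  18
   10 165  63]
 [164 164 163  94  61  75  61   1  12   1   4  10   3  12  11   6   0   8
   13 129  60]
 [161 163 164  94  67  74  59   5  13   8   8  17  12  12   6   5   6  12
    9 114  62]
 [161 160 161  96  63  76  56   7  11  12   9   5   9  11  11   3   1  10
    8  59  62]
 [159 160 160  91  65  74  42   7   6  13  13   6   8  12   1   6   3   6
   11  57  60]
 [158 157 158  93  69  74  40  10  11   5   9  12   2   9  14  10  10   9
    5  32  63]
 [160 159 160  93  68  75  10  11  11   6   7   0  12  13   8  17  11   3
    7  11  62]
 [162 162 161  96  83  73  20  14  11  12   8   4   5   7  11  11  12  11
   12   2  61]
 [161 163  95
[... 915 characters left out ...]
9  20  16  12  16 142  14  16  10  11  13  13  14  17  10  13
    9   5   9]
 [ 17  18  18  16  12  13   4 154  10  15   8  13  17   5  19  12  14  12
   17  15  11]
 [ 19  15  15  13  15  13   6  74  43  10  10  13  16  19  11  12  10   7
    3   9  14]
 [ 17  18  18  14  14  16   6  12  77   9   7   9  12  13  12  13  13   6
   11  11  10]
 [ 17  17  17  12  12  15  18  11 125  14  15   2  11   8  11  14  19  19
    6  17  10]
 [ 17  20  19  20  14  10  10  12 142  15  10   9  13  15  10  13  14   4
   15  12  10]
 [ 16  17  22  17  12  14  12  11  45  14   5   1  16  15  16  14  10   8
   19  14  16]
 [  5  18   9   7  16  10  13  14  14  16  14  13   9   9   9   7  17  13
   19  13   6]]
```

The black ball stands between the open fingers at the cocked position with about zero force, so the arm is cocked and held. Rising and moving to the robot side of the paddle.

Emit:
carry_out --plan "0 0 -0.6 0 0 0;0 0 -0.6 0 0 0;0 0 -0.6 0 0 0;0 0 -0.7 0 0 0;0 0 0 0 0 0.84;0.21 -0.72 0 0 0 0;0.21 -0.72 0 0 0 0;0.21 -0.72 0 0 0 0"

```text
time_s: 14.7
eef_pos: [0.4981, -0.3306, 0.1311]
eef_rot: [0.0, 0.105, 0.994, -0.0]
wrist_force: [-0.1, -1.1, -0.5]
opening: 0.552
grasp_force: 0.0
```

Emit:
carry_out --plan "0 0 0 0 0 0;0 0 0 0 0 0;0 0 0 0 0 0;0 0 0 0 0 0;0 0 0 0 0 0;0 0 0 0 0 0;0 0 0 0 0 0;0 0 0 0 0 0" --claw 1

```text
time_s: 15.37
eef_pos: [0.4987, -0.3296, 0.1308]
eef_rot: [-0.0, 0.105, 0.994, 0.0]
wrist_force: [0.6, -0.5, -0.3]
opening: 0.001
grasp_force: 0.0
```

Run:
```python
from h import *
go([.498,-.330,.03],2.93)
c=snap('wrist','pics/w9.png')
t=snap('top','pics/t9.png');s=snap('side','pics/s9.png')
g=cv2.cvtColor(t['pixels'],cv2.COLOR_RGB2GRAY)
for P in((.544,-.2415,.08),(.6055,-.169,.08),(.5275,-.336,.07)):
    for n,k in(('top',t),('side',s),('w',c)):
        u,v=proj(k,P).astype(int);gg=cv2.cvtColor(k['pixels'],cv2.COLOR_RGB2GRAY);print(P,n,u,v,[int(gg[max(0,v-3):v+4,max(0,u-3):u+4].min()) if 0<u<512 and 0<v<384 else None])
```

```text
t 15.37 at [ 0.4987 -0.3296  0.1308] psi 2.931 q6 -2.14 shift units [ 0.014 -0.013  2.52 ] turnz units 0.01 open 0.0 F [ 0.6 -0.5 -0.3]
(0.544, -0.2415, 0.08) top 337 201 [3]
(0.544, -0.2415, 0.08) side 270 162 [37]
(0.544, -0.2415, 0.08) w 376 238 [0]
(0.6055, -0.169, 0.08) top 312 181 [170]
(0.6055, -0.169, 0.08) side 251 171 [79]
(0.6055, -0.169, 0.08) w 477 290 [153]
(0.5275, -0.336, 0.07) top 368 206 [12]
(0.5275, -0.336, 0.07) side 278 151 [53]
(0.5275, -0.336, 0.07) w 246 236 [14]
```

The arm is still cocked: dark at the cocked ball position and bright at the home one. Descending on the robot side of the paddle.

Emit:
carry_out --plan "0 0 0.4 0 0 0;0 0 0.4 0 0 0;0 0 0.4 0 0 0;0 0 0.4 0 0 0;0 0 0.4 0 0 0;0 0 0.4 0 0 0;0 0 0.1 0 0 0;0 0 0 0 0 0"

```text
time_s: 16.18
eef_pos: [0.4974, -0.3292, 0.0293]
eef_rot: [-0.001, 0.106, 0.994, 0.001]
wrist_force: [0.4, 1.0, 0.1]
opening: -0.001
grasp_force: 0.0
```

Emit:
carry_out --plan "-0.08 0 0 0 0 0;-0.08 0 0 0 0 0;-0.08 0 0 0 0 0;-0.08 0 0 0 0 0;-0.08 0 0 0 0 0;0 0 0 0 0 0;0 0 0 0 0 0;0 0 0 0 0 0"

```text
time_s: 16.85
eef_pos: [0.514, -0.3334, 0.0308]
eef_rot: [-0.0, 0.106, 0.994, 0.0]
wrist_force: [0.0, 0.1, 0.4]
opening: -0.001
grasp_force: 0.0
```

Emit:
carry_out --plan "-0.06 0 0 0 0 0;-0.06 0 0 0 0 0;-0.06 0 0 0 0 0;-0.06 0 0 0 0 0;0 0 0 0 0 0;0 0 0 0 0 0;0 0 0 0 0 0;0 0 0 0 0 0"

```text
time_s: 17.52
eef_pos: [0.523, -0.3353, 0.0305]
eef_rot: [-0.0, 0.106, 0.994, 0.0]
wrist_force: [-3.3, 0.0, 0.4]
opening: -0.001
grasp_force: 1.8
```

```bash
cat > chk.py <<'E'
from h import *
go([.5275,-.336,.03],2.93)
t=ctrl.camera('top');g=cv2.cvtColor(t['pixels'],cv2.COLOR_RGB2GRAY)
for P in((.544,-.2415,.08),(.6055,-.169,.085)):
    u,v=proj(t,P).astype(int);print(P,g[v-3:v+4,u-3:u+4].min())
E
python3 chk.py
```

```text
t 17.52 at [ 0.523  -0.3353  0.0305] psi 2.93 q6 -2.12 shift units [-0.115  0.006  0.012] turnz units -0.0 open -0.0 F [-3.3  0.   0.4]
(0.544, -0.2415, 0.08) 174
(0.6055, -0.169, 0.085) 4
```

It has tripped: the ball is back at home and the paddle pushes with 3.3 N. Retreating.

Emit:
carry_out --plan "0.2 0 0 0 0 0;0.3 0 0 0 0 0;0.3 0 0 0 0 0;0 0 -0.5 0 0 0;0 0 -0.7 0 0 0;0 0 -0.7 0 0 0;0 0 -0.7 0 0 0;0 0 0 0 0 0"

```text
time_s: 18.23
eef_pos: [0.4956, -0.3319, 0.1421]
eef_rot: [0.005, 0.106, 0.994, -0.004]
wrist_force: [0.2, -0.4, 1.8]
opening: -0.003
grasp_force: 0.0
```

```bash
python3 chk.py
python3 - <<'E'
from h import *
T=cv2.imread('pics/top0.png').astype(int);c=ctrl.camera('top');a=c['pixels'][:,:,::-1].astype(int)
d=np.abs(a-T).max(2)
for n,P in(('post',(.6055,-.169,.08)),('paddle',(.5275,-.336,.07)),('ball',(.472,.0,.02)),('ring',(.6,.0,.01)),('tray',(.79,-.1,.02)),('jar',(.364,.135,.08)),('cup',(.8,.11,.06))):
    u,v=proj(c,P).astype(int);print(n,u,v,np.median(d[v-8:v+9,u-8:u+9]),(d[v-8:v+9,u-8:u+9]>60).sum())
E
```

```text
t 18.23 at [ 0.4956 -0.3319  0.1421] psi 2.93 q6 -2.15 shift units [-0.769  0.085  2.811] turnz units -0.0 open -0.0 F [ 0.2 -0.4  1.8]
(0.544, -0.2415, 0.08) 167
(0.6055, -0.169, 0.085) 5
post 312 181 15.0 0
paddle 368 206 10.0 64
ball 257 227 14.0 0
ring 256 187 15.0 0
tray 285 129 9.0 0
jar 212 264 15.0 0
cup 220 124 11.0 0
```

The post matches its starting picture and the bystanders in view are unchanged. Differences near the paddle are probably the arm's shadow.

Emit:
carry_out --plan "0 0 0 0 0 0;0 0 0 0 0 0;0 0 0 0 0 0;0 0 0 0 0 0;0 0 0 0 0 0;0 0 0 0 0 0;0 0 0 0 0 0;0 0 0 0 0 0"

```text
time_s: 19.0
eef_pos: [0.4921, -0.3287, 0.1347]
eef_rot: [-0.0, 0.106, 0.994, 0.0]
wrist_force: [-1.1, 0.2, 0.4]
opening: -0.002
grasp_force: 0.0
```

```bash
python3 -c "
from bench import ctrl
print(ctrl.hand_in())"
```

```text
the job is handed in; nothing more can be done
None
```

I set the valve pointer at the mark (about 0.01 rad off), cocked the gate arm, tripped it home with the paddle and handed the job in at 19 s; hand-in returned no verdict, and I did not measure the trigger's return.

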